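# Settle the rocking specimen stand on its flat foot

## Task

The half-round aluminium specimen stand, the block with three small dark holes in its broad face, has been left on its round back on the bench, where it rocks at a touch. Bring it to the black rubber mat and settle it there on its flat foot, near the middle of the mat, so that it stands still with its broad face sloping. Leave the plain half-round block and the glass jar where they are.

Things in the scene. Friction and masses are not known exactly. Their poses are not given: they have to be found in the camera images.
- stand_mid (a point): the stand: loose aluminium half-cylinder, radius 45 mm, 50 mm long, 0.38 kg; broad face 90 x 50 mm with three dark holes along one long edge. On its back it rocks and the face is about level, 45 mm up. Point: mid-length, 18.5 mm under the face's middle, 26.5 mm up both on its back and on its foot. y: along the cylinder; x: to the holes' side; z: up on its foot, leaning back about 47 degrees on its back
- stand_foot (a point): middle of the stand's flat foot, 45 x 50 mm, cut along the round on the holes' side, 42 degrees round from the line opposite the face; axes as stand_mid. On it the face slopes 42 degrees down to the holes. Pressing the face down by the holes rolls the stand that way; past 30 degrees it drops onto the foot by itself, stand_mid having gone 22 mm and the face's middle 36 mm that way
- pad: black rubber mat fixed on the bench, 180 x 180 mm, 6 mm thick; origin at the centre of its underside, so its top is 6 mm above the origin; x and y along its sides, z up
- spare: bystander: plain half-round aluminium block of the same radius 45 mm and length 50 mm, without holes or foot, lying stably with its broad face down (90 mm wide, 50 mm long, 45 mm high); origin at the centre of its underside, y along its length, loose
- jar: bystander: open glass jar, 64 mm across, 75 mm high, standing loose on the bench; origin at the centre of its underside
Things that resemble listed ones, but are neither listed nor needed, are in the scene too. What is shaped like the part that bears stand_mid but brown or purple is not meant.

How it is judged:
By the outcome, as a careful person would: the job done as asked, in the order asked, and still so for the second after the job is handed in, with the robot touching nothing.
It also fails if it takes over 54 s, if anything falls off the work surface, if the arm or the gripper's body presses on something with over 40 N, if the wrist force passes 120 N, or if a joint passes its speed limit or range.

## Robot

A 6-joint arm with a two-finger parallel gripper is mounted at the origin on the work surface. World frame = base frame: x ahead of the robot, y to its left, z up, the work surface at z = 0. Lengths are in mm, angles in rad, forces in N, time in s.
With the tool pointing down it reaches from about 300 to 775 mm from the base axis. Payload 14.6 kg.
Tool frame: the origin (TCP) lies on the centre line of the jaws, within the pads' length; the fingertips stand 19 mm ahead of it and the grasp point (between the pads) is the TCP (bot.tip_reach is the distance from the TCP to the fingertips, in mm); z points along the fingers, y is the line along which they close (so a half turn about z gives the same grasp; the last joint's range is limited). The gripper opens to 85 mm and grips with 20 to 120 N. Pads are 22 mm wide; open, the fingers measure 114 mm over their backs; the gripper's body (76 mm by 85 mm) begins 54 mm behind the grasp point. The pads swing forward as they close: fully open they stand 13 mm farther back than shut.
Start: joints at [1.16, 0.3, 1.521, -0, 1.321, -0.067], TCP at [185.384, 517.805, 250.281] pointing down, gripper open.
Joint ranges: [-3.03, 3.03], [-0.79, 2.21], [0.23, 2.52], [-1.04, 4.18], [0, 3.07], [-2.55, 2.55]. Speed limits (rad/s): [2.22, 2.22, 2.57, 3.14, 3.14, 3.14].

## Interface

Orientations are given as a unit quaternion [w, x, y, z].
In Python, from rig import bot gives the robot as it stands. Calls block until the motion is done:
- bot.move_to(position, orientation): joint-space move of the TCP to a pose.
- bot.servo_line(position, attitude=None, speed=150, until_force=None): straight line of the TCP; attitude=None keeps the orientation; speed is the mean speed in mm/s. With until_force (N) it stops when the force on the tool has changed by that much, and returns True; else False.
- bot.move_joints(angles): joint-space move.
- bot.move_gripper(opening, grip_force=None): finger opening in mm; grip_force is the grip in N (None keeps the last); returns when the fingers have stopped.
- bot.dwell(seconds).
- bot.ik(position, orientation): joint angles nearest the present ones, or None.
- bot.read_state(): the state.
- bot.read_camera(name): name is "scene" or "side" or "wrist"; returns a dict with "image" (480x640x3 uint8, blue, green, red), "depth" (480x640 float32, mm along the optical axis (not along the pixel's ray), 0 where there is no reading), "fovy" (degrees; the focal length in pixels is half the picture's height over the tangent of half this angle, whatever the lens; pixels are square), "cx", "cy" (the principal point, pixels), "eye" and "attitude" of the camera in the world; the wrist camera has in their place "mount" (4x4, takes a point from camera to tool coordinates, whose origin is the TCP and whose axes are the flange's). Camera axes: x right, y down, z forward; pixel columns grow to the right and rows downward; lengths in mm; the calibration is good to about 2 mm. A picture is of the moment at which its call begins: read the wrist's pose just before it.
A pose or a line that the arm cannot do raises bot.MotionError and nothing moves.
- bot.finish_job(): hands the job in; it is judged then, once.
The state is a dict: "clock": time; "joint_positions": joint angles; "qvel": joint speeds; "effort": joint torques, N m; "ee_pos": TCP position; "tool_rot": TCP orientation; "ft_force": force on the tool from outside, world axes, zero at the start; "moment": the same for the moment, N m; "grip_width": finger opening in mm; "grip_force": force on a finger pad.
Only numpy, scipy, OpenCV 4.12 (cv2) and the standard library are available. Lean on these libraries where they do the work, as an engineer would, in place of code of your own. Each camera call takes 0.05 s, during which the arm holds its last target. There are 200 camera calls.

## Working session

There is one attempt and no reset: what is moved stays moved. The work goes in short steps, each a Python script; the robot and the scene stay as the last script left them, time stands still between calls to the robot, and variables do not carry over. Pictures are saved under pics/ and viewed, at most 10 in all, crops included, and the job is handed in when it is done.

```bash
mkdir -p pics
cat > h.py <<'E'
import numpy as np,cv2
from rig import bot
from scipy.spatial.transform import Rotation as R
def q2R(q): return R.from_quat([q[1],q[2],q[3],q[0]]).as_matrix()
def R2q(M):
    q=R.from_matrix(M).as_quat(); return [q[3],q[0],q[1],q[2]]
def cloud(c):
    f=240/np.tan(np.radians(c['fovy'])/2)
    v,u=np.mgrid[:480,:640]; d=c['depth']
    P=np.stack([(u-c['cx'])*d/f,(v-c['cy'])*d/f,d],-1)
    if 'eye' in c:
        A=np.array(c['attitude']); M=q2R(A) if A.size==4 else A
        return P@M.T+np.array(c['eye'])
    s=c['state']; M=np.array(c['mount']); P=P@M[:3,:3].T+M[:3,3]
    return P@q2R(s['tool_rot']).T+np.array(s['ee_pos'])
def shot(n):
    s=bot.read_state(); c=bot.read_camera(n); c['state']=s; return c
def down(yaw): # tool z down, tool y (closing) at angle yaw in the world
    y=np.array([np.cos(yaw),np.sin(yaw),0]); z=np.array([0,0,-1.]); x=np.cross(y,z)
    return R2q(np.stack([x,y,z],1))
E
python3 - <<'E'
from h import *
for n in ['scene','side']:
    c=shot(n); cv2.imwrite(f'pics/{n}0.png',c['image']); np.save(n+'.npy',cloud(c)); print(n,c['eye'],c['attitude'],c['fovy'])
s=bot.read_state();print(s)
E
```

```text
scene [1124.98918974  361.13811844  734.77241818] [-0.20534678  0.50093186  0.77846596 -0.31763301] 44.876176241592006
side [ 272.53631011 -751.24897797  790.97739531] [-0.42159352  0.89313128 -0.13856713  0.07331148] 45.49135229276493
{'clock': 0.1, 'joint_positions': array([ 1.16042104e+00,  3.00389959e-01,  1.52153201e+00, -2.35384760e-05,
        1.32072031e+00, -6.66041723e-02]), 'qvel': array([ 0.00071978, -0.0027955 , -0.00181097,  0.00026458, -0.00139354,
        0.00188104]), 'effort': array([ 2.48827186e-03, -5.44374704e+01, -3.62366903e+01,  1.18739467e-05,
        3.07290939e-03,  1.95243484e-05]), 'ee_pos': array([185.30175208, 517.63230553, 249.78657956]), 'tool_rot': array([-1.12900204e-04,  1.71037527e-01,  9.85264375e-01, -5.12650868e-04]), 'ft_force': array([-0.82511512,  0.27901559, -0.25779032]), 'moment': array([ 0.06922742,  0.01202781, -0.06542331]), 'grip_force': 0.0, 'grip_width': 85.32276687768594}
```

View pics/scene0.png

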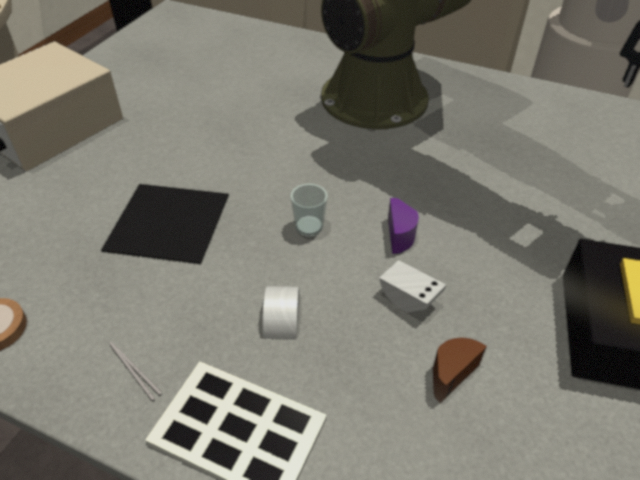

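View pics/side0.png

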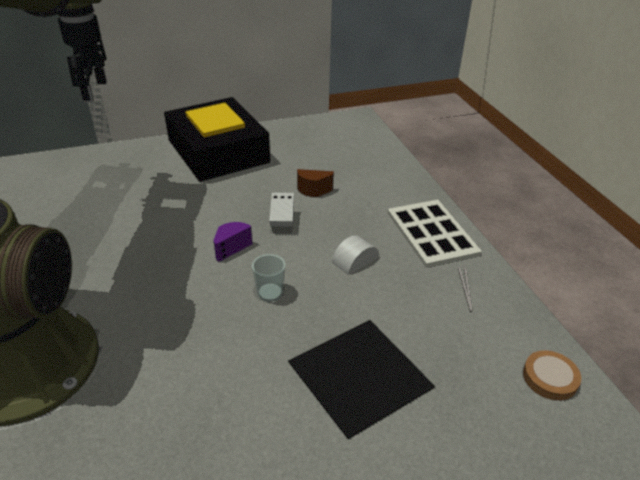

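The scene view shows the stand at about (412,285), with its holes at (422–436, 283–295). The mat is at (168,222), the jar at (309,210) and the spare at (281,312). Next I'll measure their positions.

Run:
```python
from h import *
a=np.load('scene.npy');b=np.load('side.npy')
def p(n,A,u,v): print(n,np.round(np.median(A[v-1:v+2,u-1:u+2].reshape(-1,3),0),1))
for u,v in [(385,285),(400,265),(440,287),(425,302),(408,280),(422,295),(429,289),(435,283)]: p('stand',a,u,v)
for u,v in [(273,196),(292,196),(273,218),(291,218),(275,197),(282,197),(290,197)]: p('standB',b,u,v)
for u,v in [(141,186),(226,194),(105,250),(200,259),(168,222)]: p('pad',a,u,v)
for u,v in [(369,323),(431,384),(349,434),(291,362)]: p('padB',b,u,v)
for A,n in((a,'a'),(b,'b')):
    for nm,(u,v) in {'spare':((281,300) if n=='a' else (352,245)),'jar':((309,222) if n=='a' else (269,290))}.items(): p(nm+n,A,u,v)
# stand face region
im=cv2.imread('pics/scene0.png'); 
cv2.imwrite('pics/c1.png',np.hstack([cv2.resize(im[250:330,360:460],(400,320),interpolation=2),cv2.resize(cv2.imread('pics/side0.png')[180:245,240:320],(394,320),interpolation=2)]))
for A,n,(u0,u1,v0,v1) in ((a,'a',(370,455,255,320)),(b,'b',(262,300,185,235))):
    P=A[v0:v1,u0:u1].reshape(-1,3); P=P[(P[:,2]>25)&(P[:,2]<80)]
    m=P[P[:,2]>38]; print(n,len(m),m.mean(0),cv2.minAreaRect(m[:,:2].astype(np.float32)))
    q,*_=np.linalg.lstsq(np.c_[m[:,:2],np.ones(len(m))],m[:,2],rcond=None); print('plane',q)
```

```text
stand [545.9 219.4  29.5]
stand [503.8 229.2  40. ]
stand [530.6 301.1  50.4]
stand [567.9 288.7  49.4]
stand [531.4 251.2  43.3]
stand [556.8 280.7  50.1]
stand [541.3 286.9  50. ]
stand [526.1 291.8  49.1]
standB [521.3 295.   50.4]
standB [562.3 283.5  49.5]
standB [502.5 226.8  40.4]
standB [539.8 217.4  38.3]
standB [523.8 288.6  50.6]
standB [538.5 283.8  50.3]
standB [556.  277.9  49.6]
pad [ 486.3 -295.3    5.9]
pad [ 439.3 -134.8    6.7]
pad [ 651.  -250.3    5.6]
pad [599.9 -90.2   5. ]
pad [ 547.9 -190.9    5.9]
padB [601.1 -94.2   6.3]
padB [ 648.1 -252.     4.7]
padB [ 484.  -299.8    6.5]
padB [ 437.2 -138.8    6.7]
sparea [649.8  89.9  45. ]
jara [473.9  55.6  39. ]
spareb [632.6  84.7  44.7]
jarb [439.4  15.6  35.1]
a 1553 [536.22395161 261.68380673  45.06028244] ((532.3943481445312, 258.22235107421875), (90.49897003173828, 54.46669006347656), 72.3853530883789)
plane [5.84716013e-03 1.11784563e-01 1.26726852e+01]
b 628 [530.43332504 256.38011799  45.09796448] ((530.27294921875, 255.9224395751953), (96.06387329101562, 50.088218688964844), 71.4465103149414)
plane [  0.04128229   0.13049446 -10.25572016]
```

View pics/c1.png

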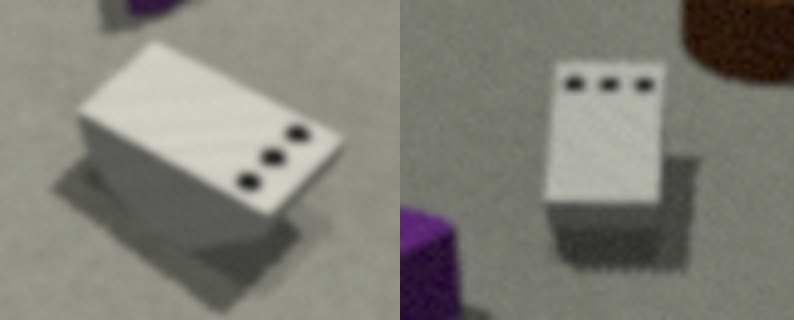

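```bash
cat >> h.py <<'E'
def tool(psi,t,s): # psi: azimuth of holes side; t: tilt of tool down to the holes side; s: sign of closing axis
    h=np.array([np.cos(psi),np.sin(psi),0]);Z=np.array([0,0,1.])
    n=h*np.sin(t)+Z*np.cos(t); y=s*np.cross(Z,h); z=-n
    return R2q(np.stack([np.cross(y,z),y,z],1))
MID=np.array([532.3,259.4,26.5]); PSI=np.radians(72.0); PAD=np.array([544,-194,6.])
E
python3 - <<'E'
from h import *
a=np.load('scene.npy');b=np.load('side.npy')
im=cv2.imread('pics/scene0.png').astype(int)
m=(im[:,:,0]>im[:,:,1]+25)&(im[:,:,2]>im[:,:,1]+15)&(a[:,:,2]>5)
m[:190]=0;m[:, :380]=0;m[:,425:]=0; P=a[m]; print('purple',len(P),P.min(0),P.max(0),P.mean(0))
im=cv2.imread('pics/side0.png').astype(int)
m=(im[:,:,0]>im[:,:,1]+25)&(im[:,:,2]>im[:,:,1]+15)&(b[:,:,2]>5); m[:,:200]=0;m[:,260:]=0;P=b[m];print('purple',P.min(0),P.max(0))
for s in (1,-1):
  for t0 in (0,-15):
    print('pick',s,t0,[None if (q:=bot.ik(MID+[0,0,z],tool(PSI,np.radians(t0),s))) is None else np.round(q,2) for z in (0,100)])
  for t in (34,49):
    for d in range(0,360,30):
        psi=np.radians(d); q=bot.ik(PAD+[0,0,27],tool(psi,np.radians(t),s))
        if q is not None: print('place',s,t,d,np.round(q,2))
E
```

```text
purple 1063 [362.90339655 164.68449078   5.24061876] [1124.98918974  361.13811844  734.77241818] [418.41132006 203.20576914  46.23391117]
purple [ 272.53631011 -751.24897797    5.00600893] [445.84282866 229.25128338 790.97739531]
pick 1 0 [array([ 0.39,  0.66,  1.56, -0.  ,  0.92, -2.44]), array([ 0.39,  0.52,  1.52, -0.  ,  1.1 , -2.44])]
pick 1 -15 [None, None]
place 1 34 0 [-0.33  0.9   1.2  -0.18  1.6  -1.86]
place 1 34 30 [-0.25  0.84  1.32 -0.41  1.44 -2.2 ]
place 1 34 60 [-0.2   0.75  1.5  -0.61  1.18 -2.5 ]
place 1 34 150 [-0.37  0.5   1.96 -0.74  0.12  2.43]
place 1 34 180 [-0.51  0.51  1.94  1.07  0.32  0.09]
place 1 34 210 [-0.61  0.58  1.82  0.92  0.69 -0.27]
place 1 34 240 [-0.63  0.67  1.64  0.71  1.03 -0.54]
place 1 34 270 [-0.59  0.78  1.44  0.5   1.32 -0.82]
place 1 34 300 [-0.52  0.87  1.28  0.29  1.53 -1.13]
place 1 34 330 [-0.43  0.91  1.19  0.05  1.63 -1.49]
place 1 49 0 [-0.31  1.05  1.03 -0.25  1.89 -1.86]
place 1 49 30 [-0.21  0.97  1.19 -0.53  1.68 -2.17]
place 1 49 60 [-0.13  0.84  1.44 -0.79  1.36 -2.37]
place 1 49 150 [-0.36  0.53  2.07  3.53  0.33 -1.83]

[... 850 characters left out ...]
1]
place -1 34 270 [-0.59  0.78  1.44  0.5   1.32  2.32]
place -1 34 300 [-0.52  0.87  1.28  0.29  1.53  2.01]
place -1 34 330 [-0.43  0.91  1.19  0.05  1.63  1.65]
place -1 49 0 [-0.31  1.05  1.03 -0.25  1.89  1.28]
place -1 49 30 [-0.21  0.97  1.19 -0.53  1.68  0.98]
place -1 49 60 [-0.13  0.84  1.44 -0.79  1.36  0.77]
place -1 49 150 [-0.36  0.53  2.07  3.53  0.33  1.31]
place -1 49 180 [-0.57  0.55  2.05  2.03  0.47  2.24]
place -1 49 210 [-0.69  0.63  1.87  1.32  0.82  2.44]
place -1 49 240 [-0.7   0.75  1.62  0.93  1.18  2.4 ]
place -1 49 270 [-0.65  0.88  1.36  0.65  1.52  2.25]
place -1 49 300 [-0.55  1.    1.13  0.38  1.79  2.  ]
place -1 49 330 [-0.43  1.06  1.    0.07  1.93  1.66]
```

Run:
```python
from h import *
q=tool(PSI,np.radians(-15),-1)
bot.move_gripper(80)
bot.move_to(MID+[0,0,170],q)
c=shot('wrist'); cv2.imwrite('pics/w1.png',c['image']); P=cloud(c); np.save('w1.npy',P)
im=c['image'].astype(int)
m=(P[:,:,2]>36)&(P[:,:,2]<56)&(np.hypot(P[:,:,0]-532,P[:,:,1]-258)<70)&(im.max(2)-im.min(2)<40)
p=P[m]; print(len(p),cv2.minAreaRect(p[:,:2].astype(np.float32)),p.mean(0))
print(np.linalg.lstsq(np.c_[p[:,:2],np.ones(len(p))],p[:,2],rcond=None)[0],bot.read_state()['clock'])
```

```text
9081 ((530.995361328125, 258.27001953125), (89.4634780883789, 50.174861907958984), 72.17591094970703) [531.25541555 259.2814679   44.41686975]
[ 0.03601066  0.10542011 -2.04746883] 1.9833
```

View pics/w1.png

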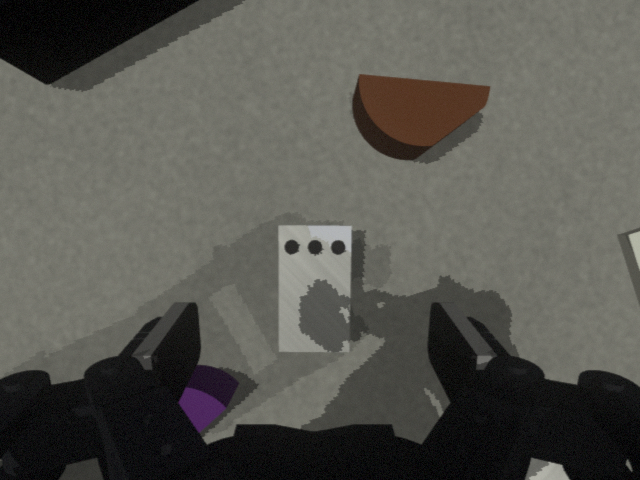

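The wrist view shows the stand at (315,288) with its holes at the top, and the measured face of 89.5 x 50.2 mm matches the given size. I'll grasp it by its flat ends.

```bash
sed -i 's/^MID=.*/MID=np.array([531.6,260.2,26.5]); PSI=np.radians(72.2); PAD=np.array([543.5,-194.5,6.])/' h.py
python3 - <<'E'
from h import *
q=tool(PSI,np.radians(-15),-1)
bot.move_to(MID+[0,0,90],q)
print(bot.servo_line(MID+[0,0,1.],speed=100,until_force=15))
bot.move_gripper(40,60)
s=bot.read_state(); print(s['grip_width'],s['grip_force'],s['ee_pos'],s['ft_force'])
bot.servo_line(MID+[0,0,120],speed=120)
c=shot('scene'); cv2.imwrite('pics/s2.png',c['image'][180:330,340:500].repeat(3,0).repeat(3,1)); P=cloud(c); np.save('s2.npy',P)
c=shot('wrist'); P=cloud(c); np.save('w2.npy',P)
cv2.imwrite('pics/s2.png',np.hstack([cv2.imread('pics/s2.png'),cv2.resize(c['image'][200:470,180:450],(450,450))])[:,:800])
s=bot.read_state(); print(s['grip_width'],s['grip_force'],s['ee_pos'],s['ft_force'],s['clock'])
v=P[230:420:20,315]; print(np.round(v,1))
E
```

```text
False
49.185930521110876 61.5250039100647 [531.87316712 260.28725518  28.20914941] [-1.67422315 -0.63451858  5.23561331]
49.22017736561575 62.64387488365173 [531.28478289 260.09894468 145.59693547] [ 0.15931455  0.41962485 -5.61943286] 5.0667
[[541.8 293.7 166.1]
 [540.1 288.4 165. ]
 [538.3 283.  164.5]
 [536.6 277.5 163.9]
 [534.8 271.9 162.7]
 [533.  266.5 163.1]
 [531.2 260.8 162. ]
 [529.3 255.  160.9]
 [527.5 249.3 160.6]
 [525.6 243.5 160. ]]
```

View pics/s2.png

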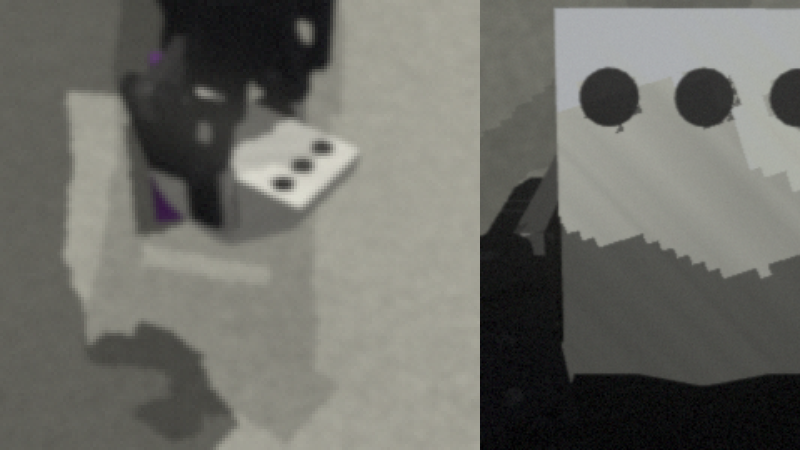

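The stand is held with its face 6.6° up toward the holes, so the tool needs a 33.6° tilt when placing. Now I'll carry it to the mat.

Run:
```python
from h import *
psi=np.radians(30); h=np.array([np.cos(psi),np.sin(psi),0])
q=tool(psi,np.radians(33.6),-1); G=PAD-7*h
bot.servo_line(MID+[0,0,180],speed=200)
bot.move_to([G[0],G[1],190],q)
bot.servo_line([G[0],G[1],50],speed=120)
print(bot.servo_line([G[0],G[1],30],speed=15,until_force=6))
s=bot.read_state(); print(s['ee_pos'],s['ft_force'],s['moment'],s['grip_width'],s['clock'])
for n,(y,x) in {'scene':(130,60),'side':(270,260)}.items():
    c=shot(n); np.save(n+'3.npy',cloud(c)); cv2.imwrite(f'pics/{n}3.png',cv2.resize(c['image'][y:y+160,x:x+200],(400,320),interpolation=2))
cv2.imwrite('pics/p3.png',np.hstack([cv2.imread('pics/scene3.png'),cv2.imread('pics/side3.png')]))
```

```text
True
[ 537.38230061 -198.03366514   32.13898993] [ 1.08483713 -0.05863093  5.43279946] [ 0.21009254  0.0951109  -0.02015152] 49.33158426434965 9.6
```

View pics/p3.png

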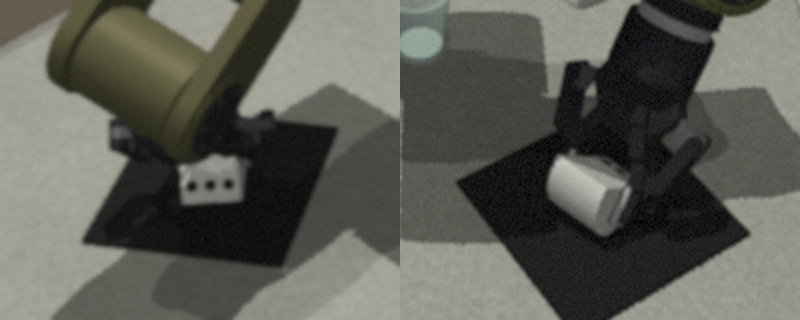

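The stand is touching the mat with its holes low and its face sloping. I'll release it and retreat along the tool axis.

Run:
```python
from h import *
bot.move_gripper(75); bot.dwell(.3)
s=bot.read_state(); z=q2R(s['tool_rot'])[:,2]
bot.servo_line(np.array(s['ee_pos'])-z*110,speed=100)
c=shot('wrist'); P=cloud(c); cv2.imwrite('pics/w4.png',c['image'])
s=bot.read_state(); p0=s['ee_pos']
bot.move_to([430,100,300],down(0.3+np.pi/2)) if bot.ik([430,100,300],down(0.3+np.pi/2)) is not None else print('noik')
for n,(y,x) in {'scene':(150,60),'side':(270,260)}.items():
    c=shot(n); A=cloud(c); np.save(n+'4.npy',A); cv2.imwrite(f'pics/{n}4.png',cv2.resize(c['image'][y:y+160,x:x+200],(400,320),interpolation=2))
    d=np.hypot(A[:,:,0]-540,A[:,:,1]+196)
    m=(d<65)&(A[:,:,2]>14)&(A[:,:,2]<90); p=A[m]; print(n,len(p),p.min(0),p.max(0))
    im=c['image'].max(2); 
m=(np.hypot(P[:,:,0]-540,P[:,:,1]+196)<65)&(P[:,:,2]>14)&(P[:,:,2]<90); p=P[m]
co=np.linalg.lstsq(np.c_[p[:,:2],np.ones(len(p))],p[:,2],rcond=None)[0]
for _ in range(4):
    r=abs(p[:,:2]@co[:2]+co[2]-p[:,2])<4; co=np.linalg.lstsq(np.c_[p[r][:,:2],np.ones(r.sum())],p[r][:,2],rcond=None)[0]
print('slope deg',np.degrees(np.arctan(np.hypot(*co[:2]))),'dir',np.degrees(np.arctan2(-co[1],-co[0])),r.sum(),len(p),p[r].min(0),p[r].max(0),p[r].mean(0))
print(bot.read_state()['clock'])
cv2.imwrite('pics/p4.png',np.hstack([cv2.imread('pics/scene4.png'),cv2.imread('pics/side4.png')]))
```

```text
scene 1596 [ 494.10373843 -229.23289308   14.20004534] [ 589.46160812 -153.43215502   77.24224977]
side 1292 [ 495.01537305 -236.82494629   14.13711261] [ 586.90463933 -158.23901079   77.7528323 ]
slope deg 41.81619225349103 dir 29.885194113936283 15074 15074 [ 505.08747888 -229.90988719   14.00030995] [ 587.24363304 -153.78550181   74.6752412 ] [ 547.0052248  -191.59044553   43.48642046]
14.0167
```

View pics/p4.png

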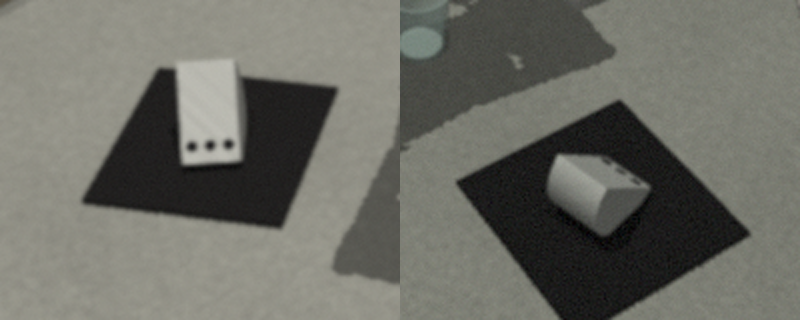

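The stand is on its foot on the mat. The face slopes 41.8° down to the holes, its middle is about 5 mm from the mat's centre, and the arm is clear.

```bash
python3 -c "
from rig import bot
bot.dwell(0.5); print(bot.finish_job())"
```

```text
the job is handed in; nothing more can be done
None
```

I handed the job in: the stand rests on its flat foot near the middle of the mat, its face sloping 41.8° down to the holes. The arm is clear of it, and the plain block and jar were not touched.

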